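# Restart a tripped machine at its control station

### The job

The machine run from the grey control station on the bench has tripped: first push the yellow reset button fully in (it stays in), then press the white-dotted half of the rocker switch right down so that the switch stays on, and then press the green start button fully down and let it come back up. Keep to this order, do not press the red stop button, and leave the tools and parts lying round the station where they are; nothing is to be picked up.

Things in the scene. Friction and masses are not known exactly. Their poses are not given: they have to be found in the camera images.
- panel: Grey control station, a box fixed to the bench, 106 (x) x 282 (y) x 50 mm high; four controls in a row 64 mm apart along its y axis on the flat top, in varying places. Origin: centre of its underside; z up, x away from the robot (within 0.35 rad), y left along the row. A flat foot sticks out 23 mm at each end, a cable gland 20 mm at the far side.
- reset_top (a point): Centre of the top face of the yellow reset button, a cylinder 26 mm across that stands in a black collar; when tripped its top is 20 to 22 mm above the station's top, pushed home it is 14 mm above, and the collar 10 mm. Its place moves with the button.
- reset (a joint): How far the yellow reset button is pushed in, m: 0 fully out, 0.008 fully in; starts at 0 to 0.002. It has friction (about 2.5 N to push), no spring, and stays where it is left. Home above 0.0065.
- rocker_on_half (a point): Centre of the white dot (16 mm) on the ON half of the grey rocker cap, 19 mm from the pivot line, in a black frame 68 (station x) x 38 mm. V-shaped cap, each half 29 mm long, 28 mm wide; pivot line along the station's y, 12 mm above its top; ON half on the +x side. Off: ON half slopes up 0.35 rad, outer edge 22 mm above the station's top. On: it is level at 12 mm; the dot sinks 6.5 mm.
- rocker (a joint): Rocker angle, rad: 0 off, 0.35 on (ON half pressed right down, end stop). Starts at 0. It has friction only (about 2 to 3 N at the ON half) and stays where it is left. The two side ridges of the frame stand 13 mm above the station's top. On above 0.27.
- start_top (a point): Centre of the top face of the green start button, 28 mm across, in a steel collar 44 mm across and 12 mm high; at rest its top is 22 mm above the station's top. Moves with the button.
- start (a joint): How far the green start button is pressed, m: 0 up, 0.006 fully down. A spring (1.4 N at first, 4.5 N fully down) brings it back. Pressed above 0.004.
- stop_top (a point): Top centre of the red mushroom stop button, 38 mm across on a black collar 44 mm across; its top is 31 mm above the station's top. Not to be pressed.
- stop (a joint): How far the red stop button is pressed, m: 0 up, 0.006 fully down; a light spring (1.5 N at first) returns it. To be left alone.
- tape_measure: Yellow tape measure, 33 x 88 x 64 mm high, loose, on the bench beyond the station. Origin at the centre of its underside. To be left alone.
- screwdriver: Yellow screwdriver, 30 x 208 x 25 mm, loose, lying on the bench on the robot's side of the station. Origin at the centre of its underside. To be left alone.
- pipe_elbow: Brass pipe elbow, 59 x 59 x 35 mm, loose, on the bench past the right-hand end of the station. Origin at the centre of its underside. To be left alone.

How it is judged:
By the outcome, as a careful person would: the job done as asked, in the order asked, and still so for the second after the job is handed in, with the robot touching nothing.
It also fails if it takes over 35 s, if anything falls off the work surface, if the arm or the gripper's body presses on something with over 40 N, if the wrist force passes 120 N, or if a joint passes its speed limit or range.

### The arm

A 6-joint arm with a two-finger parallel gripper is mounted at the origin on a cart in front of the work surface, level with it; the furniture and walls round the work are solid. World frame = base frame: x ahead of the robot, y to its left, z up, the work surface at z = 0. Lengths are in m, angles in degrees, forces in N, time in s.
With the tool pointing down it reaches from about 0.35 to 0.875 m from the base axis. Payload 4.2 kg.
Tool frame: the origin (TCP) lies midway between the tips of the shut fingers; the grasp point (between the pads) lies 19 mm behind it; z points along the fingers, y is the line along which they close (so a half turn about z gives the same grasp; the last joint's range is limited). The gripper opens to 87 mm and grips with 3 to 60 N. Pads are 19 mm wide; open, the fingers measure 117 mm over their backs; the gripper's body (75 mm by 190 mm) begins 51 mm behind the grasp point.
Start: joints at [86.265, 22.042, 0.453, 0, -68.411, -14.817], TCP at [0.199, 0.593, 0.223] pointing down, gripper open.
Joint ranges: [-179.83, 179.83], [-69.29, 118.12], [-61.27, 80.66], [-181.25, 117.63], [-171.15, -9.14], [-177.46, 177.46]. Speed limits (degrees/s): [159.86, 159.86, 180, 180, 180, 180].

### API

Orientations are given as a 3x3 rotation matrix whose columns are the frame's x, y, z axes.
In Python, from station import sense, capture, finish_job, silhouettes, landmark_of gives the robot as it stands.
- The arm moves only by the tool step_arm, never from a script. Its arguments are lists of equal length, an entry for each row: "linear": the shift along the tool's x, y, z in mm, a list of three; "delta_rot": the turn, a rotation vector about the tool's x, y, z in rad, a list of three; "grip": the finger opening in mm, from 0 to 87. A call has 1 to 10 rows; each row shifts and turns the commanded pose from where the row before left it, along the tool's axes as they then stand; what a row does not reach is not made up. A row lasts 1/8 s, in which the tool goes at most 62.5 mm and 10.7 degrees, less where a joint would pass 70% of its speed; a pose out of reach is approached as far as the arm can. A call with a gripper value outside its range is refused whole. The fingers move at their own pace and stop on an object; the grip force is fixed at half the most. Time passes only in rows, so rows that do not move let the fingers close. It gives the time, the measured TCP pose, the force, the opening and the grip force at its end, in the units of the state.
- sense(): the state, without advancing time (a new reading comes with each control period).
- capture(name): name is "scene" or "top"; returns a dict with "img" (480x640x3 uint8, red, green, blue), "fx", "fy", "cx", "cy" (pixels), "world_to_cam" (4x4, takes a point from world to camera coordinates). Camera axes: x right, y up, looking along -z (the intrinsics and any distortion apply to the point x, -y, -z); pixel columns grow to the right and rows downward; lengths in m; the calibration is good to about 2 mm. A picture is of the moment at which its call begins. There is no depth.
- finish_job(): hands the job in; it is judged then, once.
Trained networks look in the newest picture that a camera, given by its name, has taken for a name from the list of things; names that differ only in an ending like _2 or _b are one class to them, and where a whole thing is asked for, a point or a joint stands for the part that bears it (a point fixed in the world has none). Each returns a list of dicts, best first, with "score" (0 to 1); they miss things now and then, are a little off and sometimes report something else, mostly with a low value. They report only what shows in the picture. A call takes as long as a camera call.
- silhouettes(camera, label): "mask" (480x640 bool, what is visible of it) and "point" ([column, row] in pixels, amid what is visible of it).
- landmark_of(camera, label): "point" ([column, row] in pixels: a listed point, or the origin of a listed thing).
The state is a dict: "time_s": time; "joints": joint angles; "joint_velocities": joint speeds; "effort": joint torques, N m; "tcp_pos": TCP position; "ee_rot": TCP orientation; "wrist_force": force on the tool from outside, world axes, zero at the start; "moment": the same for the moment, N m; "gripper_width": opening from 0.0 (shut) to 1.0 (fully open); "gripper_force": force on a finger pad.
Only numpy, scipy, OpenCV 4.12 (cv2) and the standard library are available. Lean on these libraries where they do the work, as an engineer would, in place of code of your own. Each camera call takes 0.05 s, during which the arm holds its last target. There are 200 camera calls.

## Working session

There is one attempt and no reset: what is moved stays moved. The work goes in short steps, Python scripts to look and compute and a tool call to move; the robot and the scene stay as the last step left them, time stands still between calls to the robot, and variables do not carry over. Pictures are saved under pics/ and viewed, at most 10 in all, crops included, and the job is handed in when it is done.

Besides the shell and the picture viewer there is one more tool, called after "Call:" in YAML: its name, and indented under it one key for each argument. step_arm: Moves the arm, as the interface text tells. Its arguments: {"type":"object","properties":{"linear":{"type":"array"},"delta_rot":{"type":"array"},"grip":{"type":"array"}},"required":["linear","delta_rot","grip"]}

```bash
mkdir -p pics; cat > h.py <<'E'
import numpy as np, cv2
from station import *
def cap(n):
    c=capture(n); return c
def ray(c,p):
    k=[c[a] for a in('fx','fy','cx','cy')]
    d=np.array([(p[0]-k[2])/k[0],-(p[1]-k[3])/k[1],-1.])
    T=np.array(c['world_to_cam']);R=T[:3,:3];return -R.T@T[:3,3],R.T@d
def atz(c,p,z):
    o,d=ray(c,p);return o+d*(z-o[2])/d[2]
def tri(rs):
    A=0;b=0
    for o,d in rs:
        d=d/np.linalg.norm(d);P=np.eye(3)-np.outer(d,d);A=A+P;b=b+P@o
    x=np.linalg.solve(A,b);return x
E
python3 - <<'E'
from h import *
cs={n:cap(n) for n in('scene','top')}
print([k for k in cs['top']])
s=sense();print(s['tcp_pos'],np.round(s['ee_rot'],3),s['gripper_width'],s['time_s'])
for n,c in cs.items():cv2.imwrite(f'pics/{n}0.png',c['img'][...,::-1])
H={'panel':0,'reset_top':.071,'rocker_on_half':.0685,'start_top':.072,'stop_top':.081}
for l,z in H.items():
    rs=[]
    for n,c in cs.items():
        L=landmark_of(n,l)
        for q in L[:2]:print(l,n,round(q['score'],2),np.round(q['point'],1),np.round(atz(c,q['point'],z),4))
        if L:rs.append(ray(c,L[0]['point']))
    if len(rs)==2:print('  tri',np.round(tri(rs),4))
E
```

```text
['img', 'fx', 'fy', 'cx', 'cy', 'world_to_cam']
[0.19865645 0.59202631 0.22156091] [[ 0.948 -0.318 -0.001]
 [-0.318 -0.948 -0.002]
 [ 0.     0.002 -1.   ]] 0.9988312699010955 0.1
panel scene 0.69 [387.4 267.2] [ 0.459  -0.0517  0.    ]
panel top 0.58 [348.5 294.8] [ 0.4593 -0.0544  0.    ]
  tri [ 0.4597 -0.0544 -0.0034]
reset_top scene 0.65 [380.  252.6] [ 0.4678 -0.021   0.071 ]
rocker_on_half scene 0.73 [449.7 210.6] [ 0.3909 -0.1982  0.0685]
rocker_on_half scene 0.62 [349.5 270.8] [0.4994 0.0457 0.0685]
rocker_on_half top 0.85 [295.8 275.9] [0.489  0.0406 0.0685]
  tri [0.4062 0.0225 0.2817]
start_top scene 0.47 [396.9 233.1] [ 0.4598 -0.083   0.072 ]
start_top top 0.6 [365.1 291.9] [ 0.4579 -0.0815  0.072 ]
  tri [ 0.4584 -0.0812  0.0741]
stop_top top 0.75 [404.3 297.9] [ 0.4453 -0.1489  0.081 ]
```

```bash
python3 - <<'E'
import cv2,numpy as np
a=cv2.imread('pics/scene0.png')[150:350,290:510];b=cv2.imread('pics/top0.png')[210:370,230:450]
cv2.imwrite('pics/c0.png',np.vstack([cv2.resize(a,None,fx=1.65,fy=1.65,interpolation=2),cv2.resize(b,None,fx=1.65,fy=1.65,interpolation=2)]))
E
```

```text
(no output)
```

View pics/c0.png

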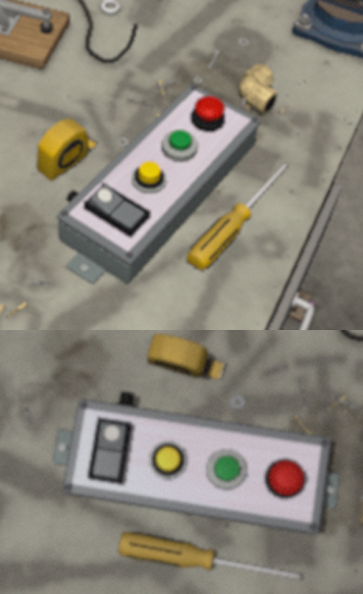

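View pics/scene0.png

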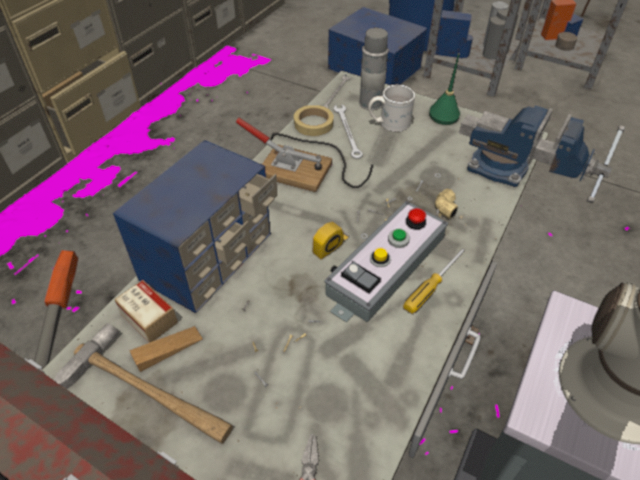

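The picture shows, from left (+y) to right, the rocker (dot near top px (298,272)), the yellow reset, the green start and the red stop. The screwdriver lies on the near side and the cabinet is well beyond. I'll refine the positions with colour centroids.

```bash
cat >> h.py <<'E'
def cen(c,guess,col,r=14):
    im=c['img'];h=cv2.cvtColor(im,cv2.COLOR_RGB2HSV).astype(int)
    H,S,V=h[...,0],h[...,1],h[...,2]
    m={'y':(abs(H-27)<7)&(S>120)&(V>90),'g':(abs(H-70)<22)&(S>100),'r':((H<8)|(H>172))&(S>120),'w':(S<40)&(V>150)}[col]
    yy,xx=np.mgrid[:480,:640];m=m&(np.hypot(xx-guess[0],yy-guess[1])<r)
    return np.array([xx[m].mean(),yy[m].mean()]),m.sum()
E
python3 - <<'E'
from h import *
cs={n:cap(n) for n in('scene','top')}
G={'y':dict(scene=(380,255),top=(332,288)),'g':dict(scene=(399,236),top=(367,293)),'r':dict(scene=(416,217),top=(403,299)),'w':dict(scene=(353,269),top=(298,272))}
Z=dict(y=.0705,g=.0715,r=.075,w=.0685);P={}
for k in G:
    rs=[]
    for n,c in cs.items():
        p,m=cen(c,G[k][n],k,5 if k=='w' else 14);rs.append(ray(c,p));print(k,n,np.round(p,1),m,np.round(atz(c,p,Z[k]),4))
    print('  tri',np.round(tri(rs),4))
E
```

```text
y scene [380.1 254.2] 146 [ 0.466  -0.0177  0.0705]
y top [331.2 287.6] 194 [ 0.4668 -0.0219  0.0705]
  tri [ 0.4674 -0.0219  0.0655]
g scene [398.8 234.5] 112 [ 0.4552 -0.0819  0.0715]
g top [367.3 293.5] 155 [ 0.455  -0.0853  0.0715]
  tri [ 0.4558 -0.0854  0.0677]
r scene [416.7 215.8] 227 [ 0.4432 -0.1443  0.075 ]
r top [402.8 299.4] 366 [ 0.4433 -0.147   0.075 ]
  tri [ 0.4438 -0.1473  0.072 ]
w scene [353.2 268.3] 56 [0.4961 0.037  0.0685]
w top [297.5 272. ] 60 [0.4959 0.0375 0.0685]
  tri [0.4958 0.0375 0.0692]
```

```bash
python3 - <<'E'
from h import *
c=cap('scene')
for p,z in [((268,235),0),((195,305),0),((128,283),0),((312,480),.0),((0,350),.1),((170,470),.1),((140,160),.2)]:print(p,np.round(atz(c,p,z),3))
s=sense();R=np.array(s['ee_rot']);print(R.T@(np.array([.467,-.022,.19])-s['tcp_pos'])*1e3)
E
```

```text
(268, 235) [ 0.719 -0.009  0.   ]
(195, 305) [ 0.743  0.213 -0.   ]
(128, 283) [0.89  0.235 0.   ]
(312, 480) [0.386 0.389 0.   ]
(0, 350) [0.899 0.482 0.1  ]
(170, 470) [0.544 0.5   0.1  ]
(140, 160) [0.921 0.096 0.2  ]
[449.77857711 497.20455272  32.55770598]
```

Call:
step_arm:
  linear:
    - [30,33,0]
    - [42,46,0]
    - [42,46,0]
    - [42,46,0]
    - [42,46,0]
    - [42,46,0]
  delta_rot:
    - [0,0,0]
    - [0,0,0]
    - [0,0,0]
    - [0,0,0]
    - [0,0,0]
    - [0,0,0]
  grip: [0,0,0,0,0,0]

```text
time_s: 1.5
tcp_pos: [0.3432, 0.265, 0.223]
ee_rot: [[0.948, -0.317, 0.001], [-0.317, -0.948, 0.001], [0.001, -0.001, -1.0]]
wrist_force: [1.3, 1.4, 0.8]
gripper_width: 0.399
gripper_force: 0.0
```

Call:
step_arm:
  linear:
    - [42,46,0]
    - [42,46,0]
    - [42,46,0]
    - [42,46,0]
    - [30,36,0]
    - [10,15,0]
    - [0,0,0]
  delta_rot:
    - [0,0,0]
    - [0,0,0]
    - [0,0,0]
    - [0,0,0]
    - [0,0,0]
    - [0,0,0]
    - [0,0,0]
  grip: [0,0,0,0,0,0,0]

```text
time_s: 2.38
tcp_pos: [0.4652, -0.0233, 0.2225]
ee_rot: [[0.947, -0.321, -0.0], [-0.321, -0.947, -0.0], [-0.0, 0.0, -1.0]]
wrist_force: [-0.8, 0.7, 0.0]
gripper_width: 0.005
gripper_force: 0.0
```

Call:
step_arm:
  linear:
    - [0,0,0]
    - [0,0,0]
    - [0,0,0]
    - [0,0,0]
    - [0,0,0]
    - [0,0,0]
    - [0,0,0]
    - [0,0,0]
    - [0,0,0]
    - [0,0,0]
  delta_rot:
    - [0,0,0.159]
    - [0,0,0.159]
    - [0,0,0.159]
    - [0,0,0.159]
    - [0,0,0.159]
    - [0,0,0.159]
    - [0,0,0.159]
    - [0,0,0.159]
    - [0,0,0.157]
    - [0,0,0]
  grip: [0,0,0,0,0,0,0,0,0,0]

```text
time_s: 3.62
tcp_pos: [0.465, -0.0213, 0.2228]
ee_rot: [[-0.178, -0.984, 0.0], [-0.984, 0.178, 0.0], [-0.0, -0.0, -1.0]]
wrist_force: [0.1, -0.2, 0.9]
gripper_width: 0.008
gripper_force: 0.0
```

Call:
step_arm:
  linear:
    - [0,-2,40]
    - [0,0,50]
    - [0,0,40]
    - [0,0,8]
    - [0,0,0]
  delta_rot:
    - [0,0,0]
    - [0,0,0]
    - [0,0,0]
    - [0,0,0]
    - [0,0,0]
  grip: [0,0,0,0,0]

```text
time_s: 4.25
tcp_pos: [0.4677, -0.0222, 0.0852]
ee_rot: [[-0.179, -0.984, 0.001], [-0.984, 0.179, -0.0], [0.0, -0.001, -1.0]]
wrist_force: [-0.2, -0.2, 1.0]
gripper_width: 0.001
gripper_force: 0.0
```

```bash
python3 - <<'E'
from h import *
for n in('scene','top'):
    c=cap(n);s=sense();a=c['img'];T=np.array(c['world_to_cam'])
    q=T[:3,:3]@s['tcp_pos']+T[:3,3];u,v=int(c['cx']+c['fx']*q[0]/-q[2]),int(c['cy']-c['fy']*q[1]/-q[2])
    cr=a[max(v-60,0):v+60,u-80:u+80];cv2.imwrite(f'pics/{n}1.png',cv2.resize(cr,None,fx=4,fy=4)[...,::-1]);print(n,u,v)
    i=cv2.imread(f'pics/{n}1.png')
a=cv2.imread('pics/scene1.png');b=cv2.imread('pics/top1.png');h=min(len(a),len(b))
cv2.imwrite('pics/d1.png',cv2.resize(np.hstack([a[:h],b[:h]]),None,fx=.62,fy=.62))
E
```

```text
scene 380 246
top 331 285
```

View pics/d1.png

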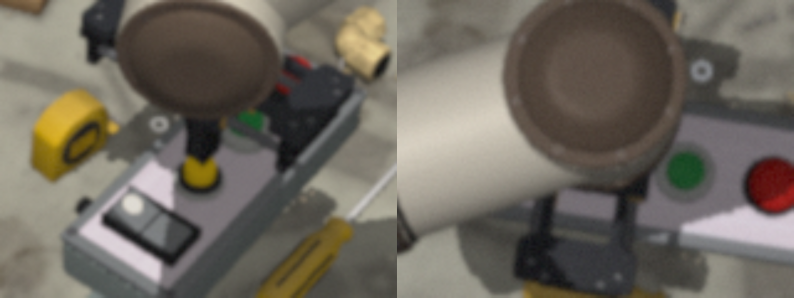

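The scene view (left) shows the finger tips over the yellow button at about crop px (200,160). The top view is blocked by the wrist. Red and green are clear, so I'll press now.

Call:
step_arm:
  linear:
    - [0,0,8]
    - [0,0,4]
    - [0,0,3]
    - [0,0,3]
    - [0,0,2]
    - [0,0,0]
  delta_rot:
    - [0,0,0]
    - [0,0,0]
    - [0,0,0]
    - [0,0,0]
    - [0,0,0]
    - [0,0,0]
  grip: [0,0,0,0,0,0]

```text
time_s: 5.1
tcp_pos: [0.4671, -0.0225, 0.0644]
ee_rot: [[-0.181, -0.983, -0.0], [-0.983, 0.181, -0.0], [0.0, 0.0, -1.0]]
wrist_force: [-0.1, -0.5, -0.2]
gripper_width: 0.006
gripper_force: 0.3
```

Call:
step_arm:
  linear:
    - [0,0,1]
    - [0,0,0]
  delta_rot:
    - [0,0,0]
    - [0,0,0]
  grip: [0,0]

```text
time_s: 5.35
tcp_pos: [0.4672, -0.0225, 0.0643]
ee_rot: [[-0.181, -0.984, 0.0], [-0.984, 0.181, -0.0], [0.0, -0.0, -1.0]]
wrist_force: [-3.3, 1.0, 7.2]
gripper_width: 0.003
gripper_force: 3.7
```

Call:
step_arm:
  linear:
    - [0,0,1]
    - [0,0,0]
  delta_rot:
    - [0,0,0]
    - [0,0,0]
  grip: [0,0]

```text
time_s: 5.6
tcp_pos: [0.4672, -0.0225, 0.0641]
ee_rot: [[-0.18, -0.984, 0.0], [-0.984, 0.18, -0.0], [0.0, -0.0, -1.0]]
wrist_force: [-4.1, 1.8, 13.7]
gripper_width: 0.007
gripper_force: 7.0
```

Call:
step_arm:
  linear:
    - [0,0,-10]
    - [0,0,-21]
    - [-32,-9,0]
    - [-32,-9,0]
    - [0,0,0]
    - [0,0,6]
    - [0,0,0]
  delta_rot:
    - [0,0,0]
    - [0,0,0]
    - [0,0,0]
    - [0,0,0]
    - [0,0,0]
    - [0,0,0]
    - [0,0,0]
  grip: [0,0,0,0,0,0,0]

```text
time_s: 6.48
tcp_pos: [0.4952, 0.0363, 0.0867]
ee_rot: [[-0.182, -0.983, -0.002], [-0.983, 0.182, -0.001], [0.001, 0.002, -1.0]]
wrist_force: [0.0, -0.3, 0.8]
gripper_width: 0.005
gripper_force: 0.0
```

```bash
python3 - <<'E'
from h import *
c=cap('scene');s=sense();print(s['tcp_pos'])
cv2.imwrite('pics/e1.png',cv2.resize(c['img'][200:310,300:440],None,fx=4,fy=4)[...,::-1])
E
```

```text
[0.49557251 0.03633968 0.08708284]
```

View pics/e1.png

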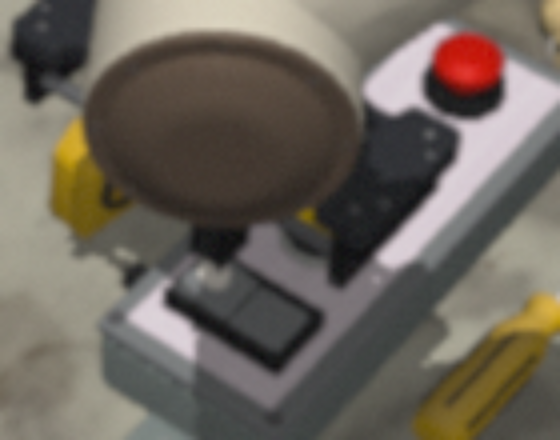

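The fingers hang over the white dot (crop px (215,275)), about 1.3 mm too far right. I'll shift that and press slowly.

Call:
step_arm:
  linear:
    - [-1,0,12]
    - [0,0,4]
    - [0,0,3]
    - [0,0,3]
    - [0,0,2]
    - [0,0,0]
  delta_rot:
    - [0,0,0]
    - [0,0,0]
    - [0,0,0]
    - [0,0,0]
    - [0,0,0]
    - [0,0,0]
  grip: [0,0,0,0,0,0]

```text
time_s: 7.28
tcp_pos: [0.4967, 0.0383, 0.0635]
ee_rot: [[-0.181, -0.983, 0.0], [-0.983, 0.181, 0.0], [-0.0, -0.0, -1.0]]
wrist_force: [-0.1, -0.5, 1.0]
gripper_width: 0.008
gripper_force: 0.4
```

Call:
step_arm:
  linear:
    - [0,0,1]
    - [0,0,0]
  delta_rot:
    - [0,0,0]
    - [0,0,0]
  grip: [0,0]

```text
time_s: 7.52
tcp_pos: [0.4967, 0.0383, 0.0626]
ee_rot: [[-0.181, -0.984, 0.0], [-0.984, 0.181, 0.0], [-0.0, -0.0, -1.0]]
wrist_force: [0.1, -0.6, 2.2]
gripper_width: 0.005
gripper_force: 0.7
```

Call:
step_arm:
  linear:
    - [0,0,1]
    - [0,0,0]
  delta_rot:
    - [0,0,0]
    - [0,0,0]
  grip: [0,0]

```text
time_s: 7.78
tcp_pos: [0.4968, 0.0384, 0.0624]
ee_rot: [[-0.181, -0.984, 0.001], [-0.984, 0.181, 0.0], [-0.0, -0.001, -1.0]]
wrist_force: [-2.2, 0.2, 6.6]
gripper_width: 0.008
gripper_force: 3.7
```

Call:
step_arm:
  linear:
    - [0,0,1]
    - [0,0,0]
  delta_rot:
    - [0,0,0]
    - [0,0,0]
  grip: [0,0]

```text
time_s: 8.02
tcp_pos: [0.4968, 0.0384, 0.0623]
ee_rot: [[-0.18, -0.984, 0.001], [-0.984, 0.18, -0.0], [-0.0, -0.001, -1.0]]
wrist_force: [-3.8, 0.3, 13.4]
gripper_width: 0.005
gripper_force: 6.9
```

Call:
step_arm:
  linear:
    - [0,0,-12]
    - [0,0,-40]
    - [43,6,-20]
    - [43,6,0]
    - [43,7,0]
    - [0,0,0]
    - [0,0,0]
  delta_rot:
    - [0,0,0]
    - [0,0,0]
    - [0,0,0]
    - [0,0,0]
    - [0,0,0]
    - [0,0,0]
    - [0,0,0]
  grip: [0,0,0,0,0,0,0]

```text
time_s: 8.9
tcp_pos: [0.4546, -0.0852, 0.1326]
ee_rot: [[-0.181, -0.983, 0.0], [-0.983, 0.181, 0.0], [-0.0, -0.0, -1.0]]
wrist_force: [0.8, 0.0, 0.4]
gripper_width: 0.008
gripper_force: 0.0
```

```bash
python3 - <<'E'
from h import *
c=cap('scene');s=sense();print(s['tcp_pos'])
cv2.imwrite('pics/f1.png',cv2.resize(c['img'][180:310,310:450],None,fx=4,fy=4)[...,::-1])
R=np.array(s['ee_rot']);print(R.T@(np.array([.455,-.0854,.09])-s['tcp_pos'])*1e3)
E
```

```text
[ 0.45479064 -0.08484604  0.13258166]
[ 0.51396545 -0.2988782  42.58162827]
```

View pics/f1.png

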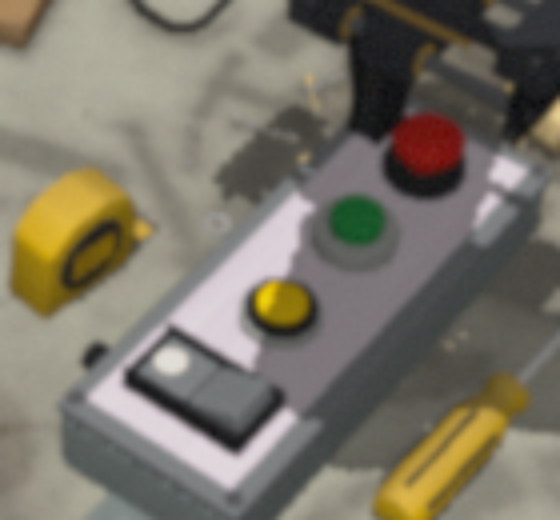

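Reset sits low in its collar (px (285,305)) and the rocker's dotted half is down (px (170,360)) with its near half raised. Next I press start.

Call:
step_arm:
  linear:
    - [0,0,35]
    - [0,0,16]
    - [0,0,6]
    - [0,0,3]
    - [0,0,3]
    - [0,0,2]
    - [0,0,0]
  delta_rot:
    - [0,0,0]
    - [0,0,0]
    - [0,0,0]
    - [0,0,0]
    - [0,0,0]
    - [0,0,0]
    - [0,0,0]
  grip: [0,0,0,0,0,0,0]

```text
time_s: 9.82
tcp_pos: [0.4551, -0.085, 0.0681]
ee_rot: [[-0.181, -0.984, 0.002], [-0.984, 0.181, 0.0], [-0.001, -0.002, -1.0]]
wrist_force: [-0.9, 2.9, 4.2]
gripper_width: 0.004
gripper_force: 1.7
```

Call:
step_arm:
  linear:
    - [0,0,1.5]
    - [0,0,0]
  delta_rot:
    - [0,0,0]
    - [0,0,0]
  grip: [0,0]

```text
time_s: 10.07
tcp_pos: [0.4552, -0.0851, 0.0664]
ee_rot: [[-0.181, -0.984, 0.002], [-0.984, 0.181, 0.0], [-0.001, -0.002, -1.0]]
wrist_force: [-0.6, 3.9, 4.7]
gripper_width: 0.004
gripper_force: 2.3
```

Call:
step_arm:
  linear:
    - [0,0,1]
    - [0,0,0]
  delta_rot:
    - [0,0,0]
    - [0,0,0]
  grip: [0,0]

```text
time_s: 10.32
tcp_pos: [0.4552, -0.0851, 0.0663]
ee_rot: [[-0.18, -0.984, 0.002], [-0.984, 0.18, -0.0], [-0.0, -0.002, -1.0]]
wrist_force: [-2.7, 4.7, 12.2]
gripper_width: 0.005
gripper_force: 5.9
```

Call:
step_arm:
  linear:
    - [0,0,1]
    - [0,0,0]
  delta_rot:
    - [0,0,0]
    - [0,0,0]
  grip: [0,0]

```text
time_s: 10.58
tcp_pos: [0.4553, -0.0851, 0.0661]
ee_rot: [[-0.18, -0.984, 0.002], [-0.984, 0.18, -0.0], [-0.0, -0.002, -1.0]]
wrist_force: [-5.1, 6.4, 19.0]
gripper_width: 0.001
gripper_force: 9.4
```

It bottomed out at 0.066, which is fully down. I'll lift straight up and well clear.

Call:
step_arm:
  linear:
    - [0,0,-10]
    - [0,0,-30]
    - [0,0,-45]
    - [0,0,-45]
    - [0,0,-20]
    - [0,0,0]
    - [0,0,0]
  delta_rot:
    - [0,0,0]
    - [0,0,0]
    - [0,0,0]
    - [0,0,0]
    - [0,0,0]
    - [0,0,0]
    - [0,0,0]
  grip: [0,0,0,0,0,0,0]

```text
time_s: 11.45
tcp_pos: [0.4533, -0.0855, 0.2125]
ee_rot: [[-0.182, -0.983, -0.003], [-0.983, 0.182, -0.0], [0.001, 0.003, -1.0]]
wrist_force: [-0.2, 0.0, -0.2]
gripper_width: 0.004
gripper_force: 0.0
```

```bash
python3 - <<'E'
from h import *
c=cap('scene');s=sense();print(s['tcp_pos'])
cv2.imwrite('pics/g1.png',cv2.resize(c['img'][180:310,310:470],None,fx=4,fy=4)[...,::-1])
E
```

```text
[ 0.45331618 -0.08547778  0.21231557]
```

View pics/g1.png

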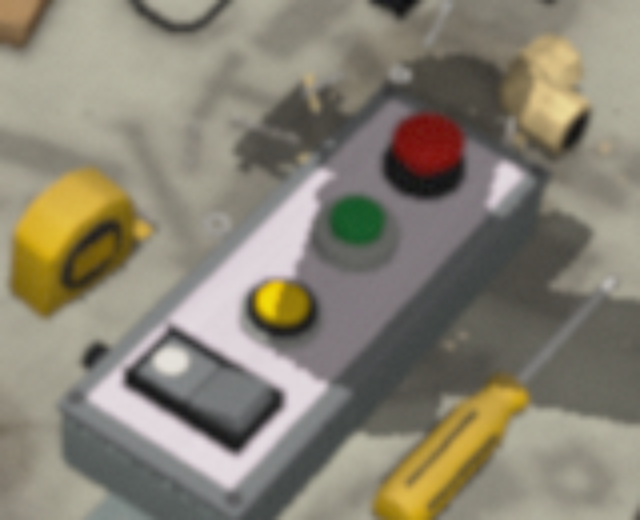

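The reset is in (px (285,305)), the rocker is on (px (170,360)), the green button is back up (px (355,220)), the red button is untouched and the loose parts are where they were.

```bash
python3 -c "from station import *;print(finish_job())"
```

```text
the job is handed in; nothing more can be done
None
```

The job is handed in: I pushed the reset home, then pressed the rocker on to its end stop, then pressed start fully down and let it come back up, with the stop button and loose parts left alone (about 11.5 s on the robot's clock; no verdict was returned).

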